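# Register a well plate in a corner stop and latch it

## Robot

A 6-joint arm with a two-finger parallel gripper is mounted at the origin on a cart in front of the work surface, level with it; the furniture and walls round the work are solid. World frame = base frame: x ahead of the robot, y to its left, z up, the work surface at z = 0. Lengths are in mm, angles in rad, forces in N, time in s.
With the tool pointing down it reaches from about 300 to 950 mm from the base axis. Payload 3.1 kg.
Tool frame: the origin (TCP) lies on the front face of the gripper's body, between the roots of the fingers; the fingertips stand 73 mm ahead of it and the grasp point (between the pads) lies 54 mm ahead of it; z points along the fingers, y is the line along which they close (so a half turn about z gives the same grasp; the last joint's range is limited). The gripper opens to 85 mm and grips with 20 to 120 N. Pads are 22 mm wide; open, the fingers measure 114 mm over their backs; the gripper's body (76 mm by 85 mm) begins 54 mm behind the grasp point. The pads swing forward as they close: fully open they stand 13 mm farther back than shut.
Start: joints at [1.215, 0.308, 1.634, -0, 1.2, -0.07], TCP at [176.229, 599.647, 303.872] pointing down, gripper open.
Joint ranges: [-3.06, 3.06], [-0.79, 1.96], [0.05, 2.63], [-1.19, 4.34], [0.05, 2.64], [-2.94, 2.94]. Speed limits (rad/s): [2.79, 2.79, 3.14, 3.14, 3.14, 3.14].

## Interface

Orientations are given as a rotation vector (axis times angle).
In Python, from rig import env gives the robot as it stands.
- The arm moves only by the tool move_arm, never from a script. Its argument "motion" is a list of rows, each an object of numbers: "tx", "ty", "tz": the shift along the tool's x, y, z each as a share of 0.8 m, from -1 to 1; "wx", "wy", "wz": the turn, a rotation vector about the tool's x, y, z each as a share of 180 degrees, from -1 to 1. In form: [{"tx": .., "ty": .., "tz": .., "wx": .., "wy": .., "wz": ..}, ...]. A call has exactly 8 rows; each row is the pose to reach, as a shift and turn from the pose commanded when the call began, along the tool's axes at that moment, turning the shorter way round; what a row does not reach only later rows make up. A row lasts 1/12 s, in which the tool goes at most 41.7 mm and 7.16 degrees, less where a joint would pass 70% of its speed; a pose out of reach is approached as far as the arm can. A call with a number of a shift or a turn outside -1 to 1 is refused whole. A call with a gripper value outside its range is refused whole. "grip" is the finger opening in mm, from 0 to 85.4, set as the call begins (left out, the last holds). The fingers move at their own pace and stop on an object; the grip force is fixed at half the most. Time passes only in rows, so rows that repeat a pose let the fingers close, or fill a call up. It gives the time, the measured TCP pose, the force, the opening and the grip force at its end, in the units of the state.
- env.sense(): the state, without advancing time (a new reading comes with each control period).
- env.grab_frame(name): name is "side" or "top"; returns the picture (480x640x3 uint8, blue, green, red); there is no depth.
- env.get_calibration(name): a dict with "intrinsics" (3x3 intrinsics, pixels), "distortion" ([k1, k2, p1, p2, k3] as OpenCV has them; the pictures are not rectified), "R" (3x3) and "t" (3): a world point X has camera coordinates R X + t. Camera axes: x right, y down, z forward; pixel columns grow to the right and rows downward; lengths in mm; the calibration is good to about 2 mm. A picture is of the moment at which its call begins. get_calibration takes no time and is no camera call.
- env.job_done(): hands the job in; it is judged then, once.
The state is a dict: "time": time; "q": joint angles; "joint_velocities": joint speeds; "tau": joint torques, N m; "position": TCP position; "orientation": TCP orientation; "contact_force": force on the tool from outside, world axes, zero at the start; "wrist_torque": the same for the moment, N m; "width": finger opening in mm; "grasp_force": force on a finger pad.
Only numpy, scipy, OpenCV 4.12 (cv2) and the standard library are available. Lean on these libraries where they do the work, as an engineer would, in place of code of your own. Each camera call takes 0.05 s, during which the arm holds its last target. There are 200 camera calls.

## Task

Slide the white well plate over the worktop, without lifting it, into the aluminium corner stop so that one long side lies flush along the long fence and its end is flush against the short stop. Only then swing the latch arm fully shut across the free end of the plate. Do not disturb the bottle behind the fence, the glass dish or the pocket refractometer.

Things in the scene. Friction and masses are not known exactly. Their poses are not given: they have to be found in the camera images.
- well_plate: White 24-well laboratory plate, loose, a solid block 86 mm (its x) by 128 mm (its y) by 27 mm high, 0.1 to 0.2 kg; too wide to grasp. Origin: centre of its underside; z up. It starts flat on the worktop, on the near right of the corner stop, turned up to 0.75 rad from its final pose, in which its axes are parallel to the stop's and its centre is at x = -43, y = -64 mm of the stop.
- corner_stop: Fixed L-shaped aluminium stop, 20 mm high. Origin: inner corner where both stop faces meet, on the worktop; z up. Long fence: face x = 0, y = -112 to 0 (body x 0 to 12 mm). Short stop: face y = 0, x = -78 to 0 (body y 0 to 12 mm). The plate belongs in x < 0, y < 0. A 9 mm high lug at x 2 to 30, y -154 to -98 mm carries the latch: its vertical pivot is at x = 12, y = -136 mm.
- latch (a joint): Flat steel latch arm on the vertical pivot. 0 = fully shut: it points to the stop's -x, 2 mm beside the free end of a registered plate. Grows as it opens, counter-clockwise from above: at 1.57 it points to the stop's -y. Range 0 to 1.9 rad; starts open, stays where left (1 N at the post moves it). 12 mm wide, 10 to 18 mm above the worktop, reaches 82 mm from the pivot.
- latch_knob (a point): Centre of the top of the upright round black post at the end of the latch arm: 12 mm diameter, from 18 to 62 mm above the worktop, 78 mm from the pivot axis. This point is 62 mm above the worktop.
- bottle: Bystander: small clear bottle with a white screw cap, 49 mm diameter, 100 mm high, standing behind the long fence. Origin: centre of its underside.
- dish: Bystander: low round glass petri dish, 62 mm diameter, 13 mm high, to the left of the corner stop. Origin: centre of its underside.
- refractometer: Bystander: white and blue pocket refractometer, 112 x 56 x 31 mm, lying to the right of the plate. Origin: centre of its underside.

How it is judged (in metres and radians):
On the way, in this order (a step that is already met when the one before it is completed fails the run):
1. The plate lies registered against both stops while the latch is still open (more than 0.5 rad) (x of well_plate in the frame of corner_stop between -0.0455 and -0.04 m and y of well_plate in the frame of corner_stop between -0.0665 and -0.061 m and angle between the x axis of well_plate and the x axis of corner_stop, either way round below 0.03 rad and height (world z) of well_plate below 0.004 m and angle between well_plate's own z axis and vertical below 0.03 rad and value of joint latch above 0.5 rad), for 0.2 s.
2. The latch is shut (within 0.05 rad) with the plate registered (x of well_plate in the frame of corner_stop between -0.0455 and -0.04 m and y of well_plate in the frame of corner_stop between -0.0665 and -0.061 m and angle between the x axis of well_plate and the x axis of corner_stop, either way round below 0.03 rad and height (world z) of well_plate below 0.004 m and angle between well_plate's own z axis and vertical below 0.03 rad and value of joint latch below 0.05 rad), for 0.2 s.
At the end, for the whole second after the job is handed in: The plate rests flat on the worktop in the corner stop, its centre within 2.5 mm of the place where it touches both stops, its sides within 0.03 rad of the fences; the latch is within 0.05 rad of shut; all is at rest (all of step 2 and linear speed of well_plate below 0.01 m/s).
It fails at once if The plate is lifted (over 12 mm) or tipped (over 0.2 rad) (height (world z) of well_plate above 0.012 m or angle between well_plate's own z axis and vertical above 0.2 rad).
It fails at once if The bottle, the dish or the refractometer is moved by more than 20 mm (distance of any of bottle, dish, refractometer from where it was at the start of the episode above 0.02 m).
It also fails if it takes over 67 s, if anything falls off the work surface, if the arm or the gripper's body presses on something with over 40 N, if the wrist force passes 120 N, or if a joint passes its speed limit or range.

## Working session

There is one attempt and no reset: what is moved stays moved. The work goes in short steps, Python scripts to look and compute and a tool call to move; the robot and the scene stay as the last step left them, time stands still between calls to the robot, and variables do not carry over. Pictures are saved under pics/ and viewed, at most 10 in all, crops included, and the job is handed in when it is done.

Besides the shell and the picture viewer there is one more tool, called after "Call:" as name(argument=value, ...) on one line, values as JSON. move_arm: Moves the arm, as the interface text tells. Shift numbers are shares of 0.8 m and turn numbers shares of 180 degrees, none past 1 either way. Its arguments: {"type":"object","properties":{"motion":{"type":"array"},"grip":{"type":"number"}},"required":["motion"]}

```bash
mkdir -p pics; ls
python3 - <<'E'
from rig import env
import cv2
s=env.sense();print(s['time'],s['position'],s['orientation'],s['width'])
for n in('top','side'):
    cv2.imwrite(f'pics/{n}0.png',env.grab_frame(n));c=env.get_calibration(n);print({k:__import__('numpy').round(v,3).tolist() for k,v in c.items()})
E
```

```text
pics
0.0 [175.98910733 599.01895725 302.6412564 ] [-0.44728166 -3.10911429  0.00356246] 85.30450279189505
{'intrinsics': [[538.396, 0.0, 318.689], [0.0, 538.396, 235.805], [0.0, 0.0, 1.0]], 'distortion': [-0.1, 0.0, 0.0, 0.0, 0.0], 'R': [[0.01, -1.0, 0.003], [-0.999, -0.01, -0.053], [0.053, -0.002, -0.999]], 't': [221.357, 577.838, 1234.702]}
{'intrinsics': [[607.79, 0.0, 311.506], [0.0, 607.79, 243.298], [0.0, 0.0, 1.0]], 'distortion': [-0.139, 0.0, 0.0, 0.0, 0.0], 'R': [[0.899, -0.437, -0.012], [-0.253, -0.496, -0.831], [0.357, 0.75, -0.557]], 't': [-428.285, 319.026, 1042.407]}
```

View pics/top0.png

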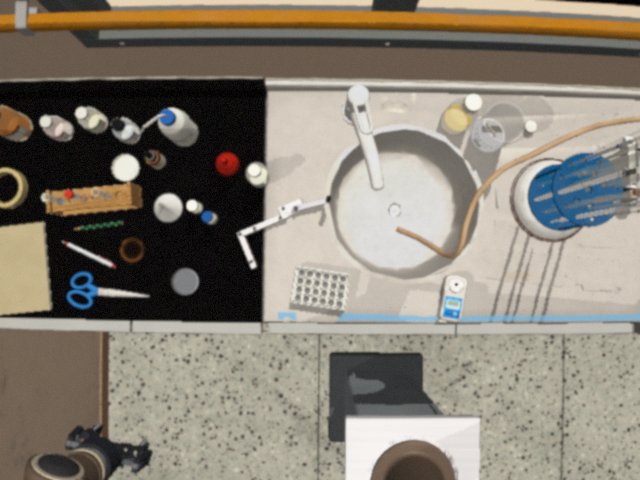

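View pics/side0.png

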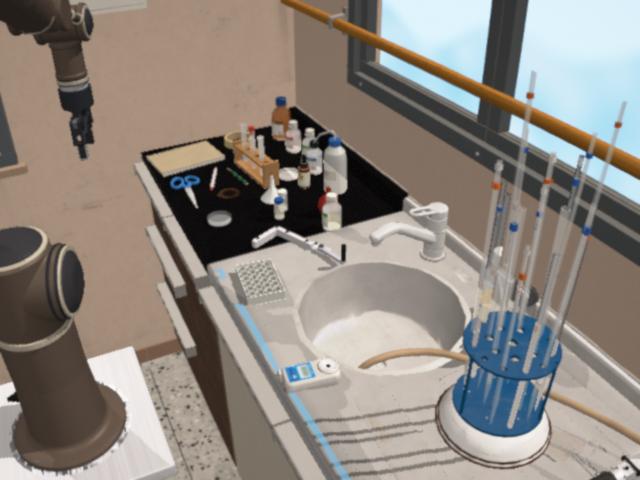

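The top view shows the stop corner near (240,233), latch post near (328,199), plate near (320,288), refractometer (453,297), dish (185,281), bottle (257,175). I'll zoom in for exact edges.

```bash
cat > h.py <<'E'
import cv2,numpy as np
from rig import env
def ray(n,uv,z):
    c=env.get_calibration(n);K,D,R,t=[np.array(c[k],float) for k in('intrinsics','distortion','R','t')]
    p=cv2.undistortPoints(np.array(uv,float).reshape(-1,1,2),K,D)[:,0]
    d=np.c_[p,np.ones(len(p))]@R; o=-R.T@t
    return o+d*((z-o[2])/d[:,2])[:,None]
def pix(n,X):
    c=env.get_calibration(n);K,D,R,t=[np.array(c[k],float) for k in('intrinsics','distortion','R','t')]
    return cv2.projectPoints(np.array(X,float).reshape(-1,1,3),cv2.Rodrigues(R)[0],t,K,D)[0][:,0]
def crop(n,x,y,w,h,s,name):
    im=env.grab_frame(n)[y:y+h,x:x+w]; cv2.imwrite(f'pics/{name}.png',cv2.resize(im,None,fx=s,fy=s,interpolation=cv2.INTER_CUBIC))
E
python3 - <<'E'
from h import *
crop('top',220,180,133,140,4.28,'topz'); crop('side',210,210,150,110,5,'sidez')
E
```

```text
(no output)
```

View pics/topz.png

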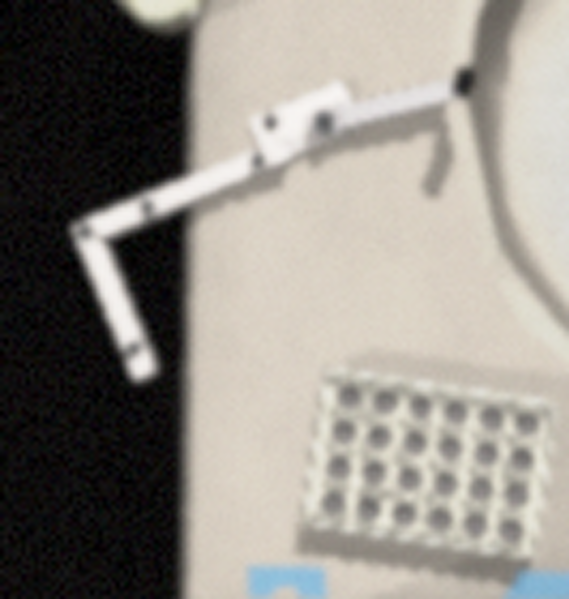

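View pics/sidez.png

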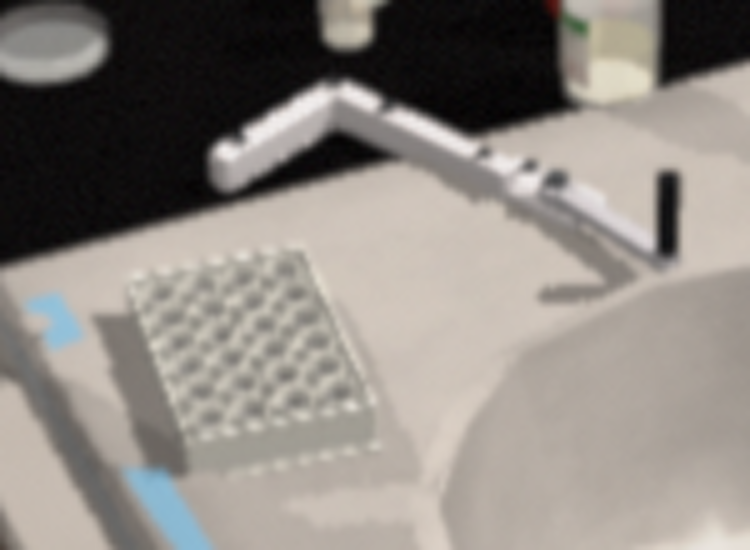

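```bash
cat >> h.py <<'E'
def unz(X,x0,y0,s): return (np.array(X,float)+.5)/s-.5+[x0,y0]
def fit(loc,w):
    loc=np.array(loc,float);w=np.array(w)[:,:2];lm=loc.mean(0);wm=w.mean(0);a=loc-lm;b=w-wm
    th=np.arctan2((a[:,0]*b[:,1]-a[:,1]*b[:,0]).sum(),(a*b).sum())
    R=np.array([[np.cos(th),-np.sin(th)],[np.sin(th),np.cos(th)]]);o=wm-R@lm
    return th,o,R,np.linalg.norm(loc@R.T+o-w,axis=1).round(1)
E
python3 - <<'E'
from h import *
from scipy.spatial.transform import Rotation as Ro
u=lambda *p:unz(p,220,180,4.28)
S=np.r_[ray('top',u((73,228),(133,383),(158,371)),20),ray('top',u((324,124)),19)]
th,o,R,e=fit([(12,12),(-78,12),(-78,0),(12,-136)],S);print('stop',th,o,e)
P=ray('top',u((330,372),(551,405),(528,558),(305,525)),27)
# far-left, far-right, near-right, near-left
tp,po,Rp,ep=fit([(43,64),(43,-64),(-43,-64),(-43,64)],P);print('plate',tp,po,ep,'in stop',R.T@(po-o),tp-th)
print('fin',R@[-43,-64]+o)
k=ray('top',u((465,83)),62)[0];kl=R.T@(k[:2]-o);print('knob',k,kl,'latch',np.arctan2(-(kl[1]+136),-(kl[0]-12)))
# side check
v=lambda *p:unz(p,210,210,5)
Q=ray('side',v((300,247),(372,408),(188,438),(130,283)),27);print('side plate',fit([(43,64),(43,-64),(-43,-64),(-43,64)],Q)[:2],fit([(43,64),(43,-64),(-43,-64),(-43,64)],Q)[3])
print('side knob',ray('side',v((669,175)),62),'side outer corner',ray('side',v((335,80)),20),'top same',S[0])
print('refr',ray('top',[(453,297)],31)); s=env.sense();print(Ro.from_rotvec(s['orientation']).as_matrix().round(4))
print('edge y of black',ray('top',u((187,450)),0))
E
```

```text
stop 0.4046409297693811 [573.95012768 401.81970517] [0.4 1.4 1.7 0.6]
plate -0.14027469820856428 [454.73781892 223.53638146] [4.7 4.2 4.4 3.8] in stop [-179.77331009 -116.95330286] -0.5449156279779453
fin [559.6187211  326.05948615]
knob [655.98370966 206.53621448  62.        ] [  -1.47204292 -211.80883691] latch 1.3949217063071464
side plate (np.float64(-0.14859835804306012), array([450.79940485, 213.73407992])) [2.9 2.7 5.9 4.8]
side knob [[655.51385956 199.56645672  62.        ]] side outer corner [[576.01930792 406.96204824  20.        ]] top same [580.2118559 417.2154963  20.       ]
refr [[437.09678583 -82.74614107  31.        ]]
[[-9.594e-01  2.819e-01 -5.000e-04]
 [ 2.819e-01  9.594e-01 -1.400e-03]
 [ 1.000e-04 -1.500e-03 -1.000e+00]]
edge y of black [[460.32123473 355.60859011   0.        ]]
```

```bash
cat >> h.py <<'E'
import json,os
from scipy.spatial.transform import Rotation as Ro
def goto(x,y,z,yaw,save=True):
    """yaw = world angle of tool y axis; prints shares from the commanded pose"""
    f='cmd.json'
    if os.path.exists(f): p,yc=json.load(open(f))
    else: p,yc=[176.229,599.647,303.872],np.arctan2(.9594,.2819)
    d=np.array([x,y,z])-p; ty=np.array([np.cos(yc),np.sin(yc),0]); tx=np.cross(ty,[0,0,-1])
    s=np.r_[d@tx,d@ty,-d[2]]/800; w=-(yaw-yc)/np.pi
    s=s.round(4);w=round(w,4)
    print('tx ty tz wz',*s,w,'| dist',np.linalg.norm(d).round(),'deg',round(w*180,1))
    n=np.array(p)+800*(s[0]*tx+s[1]*ty-s[2]*np.array([0,0,1]))
    if save: json.dump([n.tolist(),yc-w*np.pi],open(f,'w'))
TH=.4046;O=np.array([573.95,401.82])
def stop(x,y): return O+[np.cos(TH)*x-np.sin(TH)*y,np.sin(TH)*x+np.cos(TH)*y]
E
python3 - <<'E'
from h import *
goto(330,340,200,.5); goto(442,122,140,-.14)
E
```

```text
tx ty tz wz -0.2759 -0.2572 0.1298 0.2499 | dist 319.0 deg 45.0
tx ty tz wz -0.3063 -0.0078 0.075 0.2037 | dist 252.0 deg 36.7
```

Call:
move_arm(motion=[{"tx": -0.2759, "ty": -0.2572, "tz": 0.1298, "wx": 0, "wy": 0, "wz": 0.2499}, {"tx": -0.2759, "ty": -0.2572, "tz": 0.1298, "wx": 0, "wy": 0, "wz": 0.2499}, {"tx": -0.2759, "ty": -0.2572, "tz": 0.1298, "wx": 0, "wy": 0, "wz": 0.2499}, {"tx": -0.2759, "ty": -0.2572, "tz": 0.1298, "wx": 0, "wy": 0, "wz": 0.2499}, {"tx": -0.2759, "ty": -0.2572, "tz": 0.1298, "wx": 0, "wy": 0, "wz": 0.2499}, {"tx": -0.2759, "ty": -0.2572, "tz": 0.1298, "wx": 0, "wy": 0, "wz": 0.2499}, {"tx": -0.2759, "ty": -0.2572, "tz": 0.1298, "wx": 0, "wy": 0, "wz": 0.2499}, {"tx": -0.2759, "ty": -0.2572, "tz": 0.1298, "wx": 0, "wy": 0, "wz": 0.2499}], grip=50)

```text
time: 0.87
position: [330.3, 336.7, 198.6]
orientation: [1.606, 2.7, -0.004]
contact_force: [0.7, -0.4, -0.4]
width: 49.8
grasp_force: 0.0
```

Call:
move_arm(motion=[{"tx": -0.3063, "ty": -0.0078, "tz": 0.075, "wx": 0, "wy": 0, "wz": 0.2037}, {"tx": -0.3063, "ty": -0.0078, "tz": 0.075, "wx": 0, "wy": 0, "wz": 0.2037}, {"tx": -0.3063, "ty": -0.0078, "tz": 0.075, "wx": 0, "wy": 0, "wz": 0.2037}, {"tx": -0.3063, "ty": -0.0078, "tz": 0.075, "wx": 0, "wy": 0, "wz": 0.2037}, {"tx": -0.3063, "ty": -0.0078, "tz": 0.075, "wx": 0, "wy": 0, "wz": 0.2037}, {"tx": -0.3063, "ty": -0.0078, "tz": 0.075, "wx": 0, "wy": 0, "wz": 0.2037}, {"tx": -0.3063, "ty": -0.0078, "tz": 0.075, "wx": 0, "wy": 0, "wz": 0.2037}, {"tx": -0.3063, "ty": -0.0078, "tz": 0.075, "wx": 0, "wy": 0, "wz": 0.2037}])

```text
time: 1.53
position: [442.5, 120.0, 139.5]
orientation: [-2.376, -2.054, 0.002]
contact_force: [-0.2, -0.6, -0.4]
width: 49.8
grasp_force: 0.0
```

Run:
```python
from h import *
s=env.sense();print(s['position'],s['q']); goto(442,122,82,-.14)
```

```text
[442.49632404 119.95172947 139.53350945] [1.69656912e-01 2.33055241e-01 2.12565297e+00 9.61623296e-05
 7.84051118e-01 3.14541409e-01]
tx ty tz wz 0.0 0.0 0.0725 -0.0 | dist 58.0 deg -0.0
```

Call:
move_arm(motion=[{"tx": 0, "ty": 0, "tz": 0.03, "wx": 0, "wy": 0, "wz": 0}, {"tx": 0, "ty": 0, "tz": 0.05, "wx": 0, "wy": 0, "wz": 0}, {"tx": 0, "ty": 0, "tz": 0.06, "wx": 0, "wy": 0, "wz": 0}, {"tx": 0, "ty": 0, "tz": 0.0725, "wx": 0, "wy": 0, "wz": 0}, {"tx": 0, "ty": 0, "tz": 0.0725, "wx": 0, "wy": 0, "wz": 0}, {"tx": 0, "ty": 0, "tz": 0.0725, "wx": 0, "wy": 0, "wz": 0}, {"tx": 0, "ty": 0, "tz": 0.0725, "wx": 0, "wy": 0, "wz": 0}, {"tx": 0, "ty": 0, "tz": 0.0725, "wx": 0, "wy": 0, "wz": 0}])

```text
time: 2.2
position: [442.7, 122.4, 82.9]
orientation: [2.37, 2.061, 0.003]
contact_force: [0.1, -0.1, 0.1]
width: 49.6
grasp_force: 0.0
```

Run:
```python
from h import *
print(env.sense()['position'])
a=env.grab_frame('top')[200:340,270:430];b=env.grab_frame('side')[200:340,200:360]
cv2.imwrite('pics/both1.png',cv2.resize(np.hstack([a,b]),None,fx=2.5,fy=2.5,interpolation=cv2.INTER_CUBIC))
tips=[[442+e*29*.99,122-e*29*.14,z] for e in(1,-1) for z in (9,)]
print(pix('side',tips),pix('top',[[442,122,82],[442,122,9]]))
```

```text
[442.70444503 122.38839483  82.87586884]
[[284.90007114 306.20283315]
 [258.4947999  311.80297388]] [[366.18035804 295.60656085]
 [363.32892358 293.79904505]]
```

View pics/both1.png

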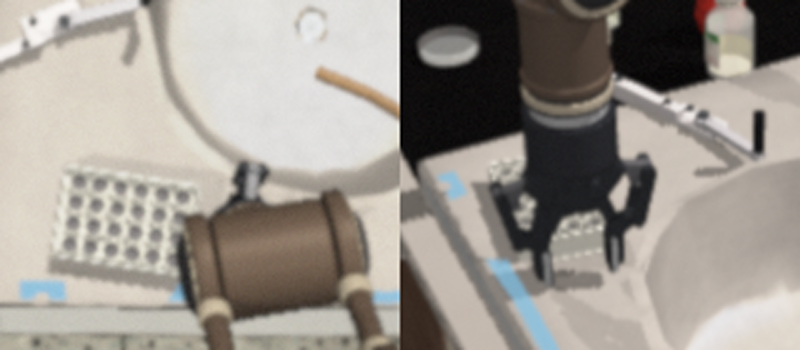

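Side view: fingertips at about (257,313) and (286,308), just above the worktop behind the plate's right end; agrees with prediction to ~2 px. Pushing along the plate's long axis.

Call:
move_arm(motion=[{"tx": 0.01, "ty": 0, "tz": 0, "wx": 0, "wy": 0, "wz": 0}, {"tx": 0.02, "ty": 0, "tz": 0, "wx": 0, "wy": 0, "wz": 0}, {"tx": 0.03, "ty": 0, "tz": 0, "wx": 0, "wy": 0, "wz": 0}, {"tx": 0.04, "ty": 0, "tz": 0, "wx": 0, "wy": 0, "wz": 0}, {"tx": 0.05, "ty": 0, "tz": 0, "wx": 0, "wy": 0, "wz": 0}, {"tx": 0.06, "ty": 0, "tz": 0, "wx": 0, "wy": 0, "wz": 0}, {"tx": 0.07, "ty": 0, "tz": 0, "wx": 0, "wy": 0, "wz": 0}, {"tx": 0.08, "ty": 0, "tz": 0, "wx": 0, "wy": 0, "wz": 0}])

```text
time: 2.97
position: [450.9, 186.2, 82.0]
orientation: [2.371, 2.061, -0.0]
contact_force: [-0.3, -1.6, 0.5]
width: 49.8
grasp_force: 0.6
```

Call:
move_arm(motion=[{"tx": 0.008, "ty": 0, "tz": 0, "wx": 0, "wy": 0, "wz": 0}, {"tx": 0.016, "ty": 0, "tz": 0, "wx": 0, "wy": 0, "wz": 0}, {"tx": 0.024, "ty": 0, "tz": 0, "wx": 0, "wy": 0, "wz": 0}, {"tx": 0.032, "ty": 0, "tz": 0, "wx": 0, "wy": 0, "wz": 0}, {"tx": 0.04, "ty": 0, "tz": 0, "wx": 0, "wy": 0, "wz": 0}, {"tx": 0.046, "ty": 0, "tz": 0, "wx": 0, "wy": 0, "wz": 0}, {"tx": 0.05, "ty": 0, "tz": 0, "wx": 0, "wy": 0, "wz": 0}, {"tx": 0.05, "ty": 0, "tz": 0, "wx": 0, "wy": 0, "wz": 0}])

```text
time: 3.63
position: [456.7, 225.7, 82.1]
orientation: [-2.371, -2.061, -0.001]
contact_force: [0.0, -0.2, -0.1]
width: 49.9
grasp_force: 0.0
```

Call:
move_arm(motion=[{"tx": -0.02, "ty": 0, "tz": 0, "wx": 0, "wy": 0, "wz": 0}, {"tx": -0.05, "ty": 0, "tz": 0, "wx": 0, "wy": 0, "wz": 0}, {"tx": -0.05, "ty": 0, "tz": -0.05, "wx": 0, "wy": 0, "wz": 0}, {"tx": -0.05, "ty": -0.05, "tz": -0.1, "wx": 0, "wy": 0, "wz": 0}, {"tx": -0.05, "ty": -0.1, "tz": -0.1, "wx": 0, "wy": 0, "wz": 0}, {"tx": -0.05, "ty": -0.12, "tz": -0.1, "wx": 0, "wy": 0, "wz": 0}, {"tx": -0.05, "ty": -0.12, "tz": -0.1, "wx": 0, "wy": 0, "wz": 0}, {"tx": -0.05, "ty": -0.12, "tz": -0.1, "wx": 0, "wy": 0, "wz": 0}])

```text
time: 4.3
position: [354.7, 198.7, 162.2]
orientation: [2.37, 2.062, 0.001]
contact_force: [-0.0, 0.8, -0.2]
width: 49.8
grasp_force: 0.0
```

Run:
```python
from h import *
print(env.sense()['position'])
crop('top',220,180,133,140,4.28,'topz2')
```

```text
[354.65130424 198.70422147 162.16344501]
```

View pics/topz2.png

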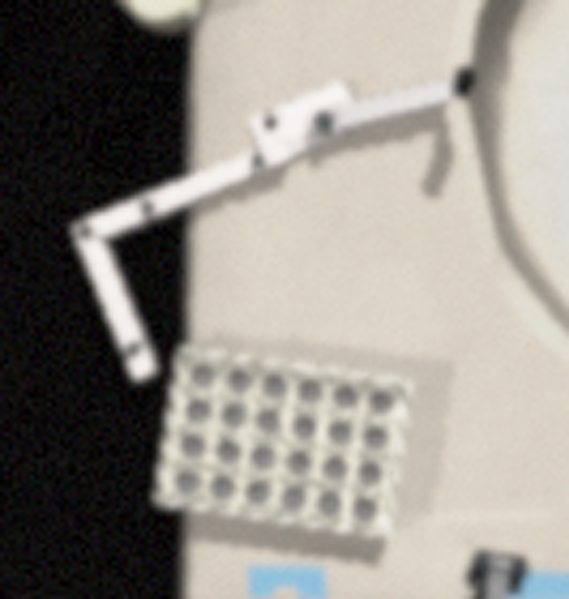

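```bash
cat >> h.py <<'E'
L=[(43,64),(43,-64),(-43,-64),(-43,64)]
def plate(*c):
    P=ray('top',unz(c,220,180,4.28),27);t,o,R,e=fit(L,P);d=o-O
    l=[np.cos(TH)*d[0]+np.sin(TH)*d[1],-np.sin(TH)*d[0]+np.cos(TH)*d[1]]
    print('plate',o.round(1),t.round(4),e,'in stop',np.round(l,1),round(t-TH,4));return o,t
E
python3 - <<'E'
from h import *
o,t=plate((180,345),(410,378),(387,537),(153,505))
json.dump([[354.65+.0,198.7,161.0+.4],-.14],open('cmd.json','w'))
xh=np.array([np.cos(t),np.sin(t)]); 
a=o-xh*(43+11+20);print(a); goto(a[0]-10,a[1],150,t+np.pi/2)
E
```

```text
plate [466.6 301.9] -0.133 [2.1 1.2 1.3 0.8] in stop [-138.   -49.6] -0.5376
[393.28048042 311.68111537]
tx ty tz wz 0.1448 0.0157 0.0143 -0.5022 | dist 117.0 deg -90.4
```

Call:
move_arm(motion=[{"tx": 0.1448, "ty": 0.0157, "tz": 0.0143, "wx": 0, "wy": 0, "wz": -0.25}, {"tx": 0.1448, "ty": 0.0157, "tz": 0.0143, "wx": 0, "wy": 0, "wz": -0.25}, {"tx": 0.1448, "ty": 0.0157, "tz": 0.0143, "wx": 0, "wy": 0, "wz": -0.25}, {"tx": 0.1448, "ty": 0.0157, "tz": 0.0143, "wx": 0, "wy": 0, "wz": -0.25}, {"tx": 0.1448, "ty": 0.0157, "tz": 0.0143, "wx": 0, "wy": 0, "wz": -0.25}, {"tx": 0.1448, "ty": 0.0157, "tz": 0.0143, "wx": 0, "wy": 0, "wz": -0.25}, {"tx": 0.1448, "ty": 0.0157, "tz": 0.0143, "wx": 0, "wy": 0, "wz": -0.25}, {"tx": 0.1448, "ty": 0.0157, "tz": 0.0143, "wx": 0, "wy": 0, "wz": -0.25}], grip=62)

```text
time: 5.02
position: [385.8, 312.0, 150.1]
orientation: [1.403, 2.811, 0.0]
contact_force: [0.1, -0.2, 0.3]
width: 61.9
grasp_force: 0.0
```

Call:
move_arm(motion=[{"tx": 0, "ty": 0, "tz": 0, "wx": 0, "wy": 0, "wz": -0.252}, {"tx": 0, "ty": 0, "tz": 0, "wx": 0, "wy": 0, "wz": -0.252}, {"tx": 0, "ty": 0, "tz": 0, "wx": 0, "wy": 0, "wz": -0.252}, {"tx": 0, "ty": 0, "tz": 0, "wx": 0, "wy": 0, "wz": -0.252}, {"tx": 0, "ty": 0, "tz": 0, "wx": 0, "wy": 0, "wz": -0.252}, {"tx": 0, "ty": 0, "tz": 0, "wx": 0, "wy": 0, "wz": -0.252}, {"tx": 0, "ty": 0, "tz": 0, "wx": 0, "wy": 0, "wz": -0.252}, {"tx": 0, "ty": 0, "tz": 0, "wx": 0, "wy": 0, "wz": -0.252}])

```text
time: 5.68
position: [385.5, 311.8, 150.4]
orientation: [0.212, 3.134, 0.0]
contact_force: [-0.9, -0.6, 0.2]
width: 62.3
grasp_force: 0.0
```

Run:
```python
from h import *
s=env.sense();p=s['position'];m=Ro.from_rotvec(s['orientation']).as_matrix();yw=np.arctan2(m[1,1],m[0,1]);print(p,yw)
c=json.load(open('cmd.json'));print(c)
# contact pose for plate, and rows of the arc in tool axes from there
t=-.133;o=np.array([466.6,301.9]);xh=np.array([np.cos(t),np.sin(t)])
a=o-xh*57; print('down');goto(a[0],a[1],80,t+np.pi/2)
off=57;r=176
for k in range(1,17):
    f=.5376*k/16  # about ICR at tool-local: forward=-tx, left=+ty
    # tool frame: plate x = -tx ; ICR at (fwd=off, left=r) ; TCP at 0
    # rotate vector (TCP-ICR) by f
    v=np.array([-off,-r]);R=np.array([[np.cos(f),-np.sin(f)],[np.sin(f),np.cos(f)]]);n=R@v-v
    print(k,round(-n[0]/800,4),round(n[1]/800,4),round(-f/np.pi,4))
```

```text
[385.48980434 311.75472671 150.38446791] 1.4356720747751264
[[383.25178731281903, 311.6539594813403, 149.96], 1.4377078306327942]
down
tx ty tz wz -0.0336 0.0017 0.0875 -0.0 | dist 75.0 deg -0.0
1 -0.0074 -0.0023 -0.0107
2 -0.0149 -0.0043 -0.0214
3 -0.0225 -0.0061 -0.0321
4 -0.0301 -0.0076 -0.0428
5 -0.0378 -0.0088 -0.0535
6 -0.0455 -0.0098 -0.0642
7 -0.0532 -0.0105 -0.0749
8 -0.061 -0.011 -0.0856
9 -0.0688 -0.0112 -0.0963
10 -0.0765 -0.0112 -0.107
11 -0.0843 -0.0109 -0.1176
12 -0.092 -0.0103 -0.1283
13 -0.0998 -0.0095 -0.139
14 -0.1075 -0.0084 -0.1497
15 -0.1151 -0.0071 -0.1604
16 -0.1227 -0.0055 -0.1711
```

Call:
move_arm(motion=[{"tx": 0, "ty": 0.0017, "tz": 0.04, "wx": 0, "wy": 0, "wz": 0}, {"tx": 0, "ty": 0.0017, "tz": 0.08, "wx": 0, "wy": 0, "wz": 0}, {"tx": 0, "ty": 0.0017, "tz": 0.0875, "wx": 0, "wy": 0, "wz": 0}, {"tx": 0, "ty": 0.0017, "tz": 0.0875, "wx": 0, "wy": 0, "wz": 0}, {"tx": -0.01, "ty": 0.0017, "tz": 0.0875, "wx": 0, "wy": 0, "wz": 0}, {"tx": -0.02, "ty": 0.0017, "tz": 0.0875, "wx": 0, "wy": 0, "wz": 0}, {"tx": -0.03, "ty": 0.0017, "tz": 0.0875, "wx": 0, "wy": 0, "wz": 0}, {"tx": -0.032, "ty": 0.0017, "tz": 0.0875, "wx": 0, "wy": 0, "wz": 0}])

```text
time: 6.35
position: [413.4, 310.5, 82.7]
orientation: [0.212, 3.13, 0.005]
contact_force: [0.4, -0.1, -0.7]
width: 61.7
grasp_force: 0.2
```

Call:
move_arm(motion=[{"tx": -0.0074, "ty": -0.0023, "tz": 0, "wx": 0, "wy": 0, "wz": -0.0107}, {"tx": -0.0149, "ty": -0.0043, "tz": 0, "wx": 0, "wy": 0, "wz": -0.0214}, {"tx": -0.0225, "ty": -0.0061, "tz": 0, "wx": 0, "wy": 0, "wz": -0.0321}, {"tx": -0.0301, "ty": -0.0076, "tz": 0, "wx": 0, "wy": 0, "wz": -0.0428}, {"tx": -0.0378, "ty": -0.0088, "tz": 0, "wx": 0, "wy": 0, "wz": -0.0535}, {"tx": -0.0455, "ty": -0.0098, "tz": 0, "wx": 0, "wy": 0, "wz": -0.0642}, {"tx": -0.0532, "ty": -0.0105, "tz": 0, "wx": 0, "wy": 0, "wz": -0.0749}, {"tx": -0.061, "ty": -0.011, "tz": 0, "wx": 0, "wy": 0, "wz": -0.0856}])

```text
time: 7.02
position: [458.0, 294.3, 81.7]
orientation: [-0.213, 3.134, 0.001]
contact_force: [-0.6, 0.6, 0.0]
width: 62.1
grasp_force: 0.5
```

Run:
```python
from h import *
crop('top',220,180,133,140,4.28,'topz3')
```

```text
(no output)
```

View pics/topz3.png

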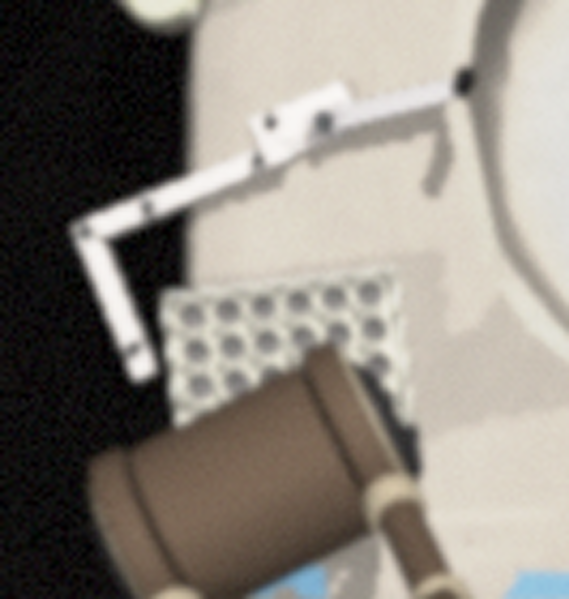

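Arc push works: plate's far edge now runs (162,292)–(397,268) in the crop, clear of the short stop. Second half.

Call:
move_arm(motion=[{"tx": -0.0074, "ty": -0.0023, "tz": 0, "wx": 0, "wy": 0, "wz": -0.0107}, {"tx": -0.0149, "ty": -0.0043, "tz": 0, "wx": 0, "wy": 0, "wz": -0.0214}, {"tx": -0.0225, "ty": -0.0061, "tz": 0, "wx": 0, "wy": 0, "wz": -0.0321}, {"tx": -0.0301, "ty": -0.0076, "tz": 0, "wx": 0, "wy": 0, "wz": -0.0428}, {"tx": -0.0378, "ty": -0.0088, "tz": 0, "wx": 0, "wy": 0, "wz": -0.0535}, {"tx": -0.0455, "ty": -0.0098, "tz": 0, "wx": 0, "wy": 0, "wz": -0.0642}, {"tx": -0.0532, "ty": -0.0105, "tz": 0, "wx": 0, "wy": 0, "wz": -0.0749}, {"tx": -0.061, "ty": -0.011, "tz": 0, "wx": 0, "wy": 0, "wz": -0.0856}])

```text
time: 7.73
position: [507.2, 292.2, 81.4]
orientation: [-0.631, 3.077, 0.0]
contact_force: [-0.6, 0.0, -0.2]
width: 61.8
grasp_force: 0.4
```

Call:
move_arm(motion=[{"tx": -0.001, "ty": 0, "tz": 0, "wx": 0, "wy": 0, "wz": 0}, {"tx": -0.002, "ty": 0, "tz": 0, "wx": 0, "wy": 0, "wz": 0}, {"tx": -0.003, "ty": 0, "tz": 0, "wx": 0, "wy": 0, "wz": 0}, {"tx": -0.004, "ty": 0, "tz": 0, "wx": 0, "wy": 0, "wz": 0}, {"tx": -0.004, "ty": 0, "tz": 0, "wx": 0, "wy": 0, "wz": 0}, {"tx": -0.004, "ty": 0, "tz": 0, "wx": 0, "wy": 0, "wz": 0}, {"tx": -0.004, "ty": 0, "tz": 0, "wx": 0, "wy": 0, "wz": 0}, {"tx": -0.004, "ty": 0, "tz": 0, "wx": 0, "wy": 0, "wz": 0}])

```text
time: 8.4
position: [509.3, 293.5, 80.5]
orientation: [0.63, -3.077, 0.0]
contact_force: [-0.8, -0.1, 1.2]
width: 62.0
grasp_force: 0.5
```

Call:
move_arm(motion=[{"tx": -0.001, "ty": 0, "tz": 0, "wx": 0, "wy": 0, "wz": 0}, {"tx": -0.002, "ty": 0, "tz": 0, "wx": 0, "wy": 0, "wz": 0}, {"tx": -0.003, "ty": 0, "tz": 0, "wx": 0, "wy": 0, "wz": 0}, {"tx": -0.003, "ty": 0, "tz": 0, "wx": 0, "wy": 0, "wz": 0}, {"tx": -0.003, "ty": 0, "tz": 0, "wx": 0, "wy": 0, "wz": 0}, {"tx": -0.003, "ty": 0, "tz": 0, "wx": 0, "wy": 0, "wz": 0}, {"tx": -0.003, "ty": 0, "tz": 0, "wx": 0, "wy": 0, "wz": 0}, {"tx": -0.003, "ty": 0, "tz": 0, "wx": 0, "wy": 0, "wz": 0}])

```text
time: 9.07
position: [512.0, 294.5, 80.7]
orientation: [-0.63, 3.077, 0.0]
contact_force: [-0.1, -0.1, 0.1]
width: 62.1
grasp_force: 0.0
```

Run:
```python
from h import *
s=env.sense();d=s['position'][:2]-O
print([np.cos(TH)*d[0]+np.sin(TH)*d[1],-np.sin(TH)*d[0]+np.cos(TH)*d[1]])
crop('top',220,180,133,140,4.28,'topz4')
```

```text
[np.float64(-99.17275347670937), np.float64(-74.2759027537695)]
```

View pics/topz4.png

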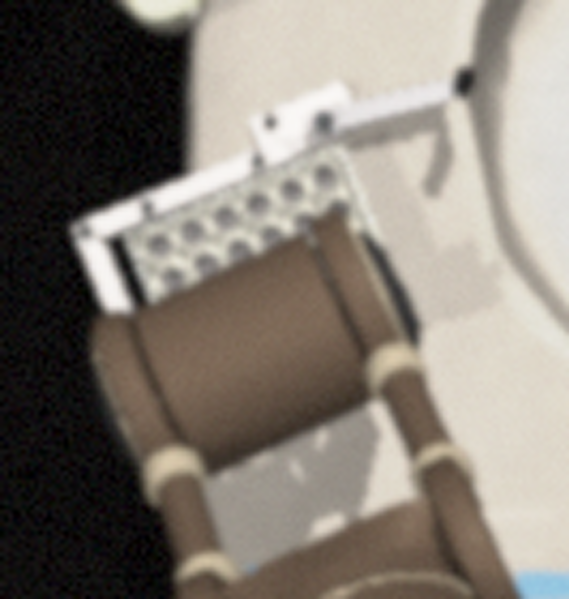

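Plate is parallel to and nearly at the fence, with a gap of ~10 mm to the short stop at crop (125,260). Nudge on until contact.

Call:
move_arm(motion=[{"tx": -0.001, "ty": 0, "tz": 0, "wx": 0, "wy": 0, "wz": 0}, {"tx": -0.0015, "ty": 0, "tz": 0, "wx": 0, "wy": 0, "wz": 0}, {"tx": -0.002, "ty": 0, "tz": 0, "wx": 0, "wy": 0, "wz": 0}, {"tx": -0.0025, "ty": 0, "tz": 0, "wx": 0, "wy": 0, "wz": 0}, {"tx": -0.003, "ty": 0, "tz": 0, "wx": 0, "wy": 0, "wz": 0}, {"tx": -0.003, "ty": 0, "tz": 0, "wx": 0, "wy": 0, "wz": 0}, {"tx": -0.003, "ty": 0, "tz": 0, "wx": 0, "wy": 0, "wz": 0}, {"tx": -0.003, "ty": 0, "tz": 0, "wx": 0, "wy": 0, "wz": 0}])

```text
time: 9.78
position: [514.2, 295.4, 80.5]
orientation: [-0.63, 3.077, 0.0]
contact_force: [-0.1, -1.4, -0.2]
width: 62.1
grasp_force: 0.1
```

Call:
move_arm(motion=[{"tx": -0.001, "ty": 0, "tz": 0, "wx": 0, "wy": 0, "wz": 0}, {"tx": -0.0015, "ty": 0, "tz": 0, "wx": 0, "wy": 0, "wz": 0}, {"tx": -0.002, "ty": 0, "tz": 0, "wx": 0, "wy": 0, "wz": 0}, {"tx": -0.0025, "ty": 0, "tz": 0, "wx": 0, "wy": 0, "wz": 0}, {"tx": -0.003, "ty": 0, "tz": 0, "wx": 0, "wy": 0, "wz": 0}, {"tx": -0.003, "ty": 0, "tz": 0, "wx": 0, "wy": 0, "wz": 0}, {"tx": -0.003, "ty": 0, "tz": 0, "wx": 0, "wy": 0, "wz": 0}, {"tx": -0.003, "ty": 0, "tz": 0, "wx": 0, "wy": 0, "wz": 0}])

```text
time: 10.45
position: [515.0, 295.8, 80.4]
orientation: [0.63, -3.074, 0.001]
contact_force: [-4.7, -2.6, 3.9]
width: 61.9
grasp_force: 2.6
```

Call:
move_arm(motion=[{"tx": -0.0015, "ty": 0, "tz": 0, "wx": 0, "wy": 0, "wz": 0}, {"tx": -0.003, "ty": 0, "tz": 0, "wx": 0, "wy": 0, "wz": 0}, {"tx": -0.003, "ty": 0, "tz": 0, "wx": 0, "wy": 0, "wz": 0}, {"tx": 0.01, "ty": 0, "tz": 0, "wx": 0, "wy": 0, "wz": 0}, {"tx": 0.03, "ty": 0, "tz": 0, "wx": 0, "wy": 0, "wz": 0}, {"tx": 0.03, "ty": 0, "tz": -0.05, "wx": 0, "wy": 0, "wz": 0}, {"tx": 0.03, "ty": 0, "tz": -0.1, "wx": 0, "wy": 0, "wz": 0}, {"tx": 0.03, "ty": 0, "tz": -0.1, "wx": 0, "wy": 0, "wz": 0}], grip=62)

```text
time: 11.12
position: [499.8, 289.7, 168.5]
orientation: [-0.627, 3.061, 0.007]
contact_force: [1.7, 2.0, 0.9]
width: 61.9
grasp_force: 0.0
```

```bash
cat >> h.py <<'E'
def sync():
    s=env.sense();m=Ro.from_rotvec(s['orientation']).as_matrix();y=np.arctan2(m[1,1],m[0,1]);p=list(s['position'])
    json.dump([p,y],open('cmd.json','w'));print(np.round(p,1),round(y,4),s['q'].round(2) if hasattr(s['q'],'round') else s['q'])
E
python3 - <<'E'
from h import *
sync(); a=stop(-43,-176);print(a); goto(a[0],a[1],160,TH)
E
```

```text
[499.8 289.7 168.5] 1.9749 [ 0.45  0.37  1.85  0.    0.9  -1.53]
[603.70441443 223.10325534]
tx ty tz wz -0.0866 -0.1276 0.0107 0.4998 | dist 124.0 deg 90.0
```

Call:
move_arm(motion=[{"tx": -0.0866, "ty": -0.1276, "tz": 0, "wx": 0, "wy": 0, "wz": 0.25}, {"tx": -0.0866, "ty": -0.1276, "tz": 0, "wx": 0, "wy": 0, "wz": 0.25}, {"tx": -0.0866, "ty": -0.1276, "tz": 0, "wx": 0, "wy": 0, "wz": 0.25}, {"tx": -0.0866, "ty": -0.1276, "tz": 0, "wx": 0, "wy": 0, "wz": 0.25}, {"tx": -0.0866, "ty": -0.1276, "tz": 0, "wx": 0, "wy": 0, "wz": 0.25}, {"tx": -0.0866, "ty": -0.1276, "tz": 0, "wx": 0, "wy": 0, "wz": 0.25}, {"tx": -0.0866, "ty": -0.1276, "tz": 0, "wx": 0, "wy": 0, "wz": 0.25}, {"tx": -0.0866, "ty": -0.1276, "tz": 0, "wx": 0, "wy": 0, "wz": 0.25}], grip=40)

```text
time: 11.78
position: [599.3, 220.4, 160.8]
orientation: [0.596, 3.082, 0.002]
contact_force: [0.4, 0.3, 0.1]
width: 40.1
grasp_force: 0.0
```

Call:
move_arm(motion=[{"tx": 0, "ty": 0, "tz": 0, "wx": 0, "wy": 0, "wz": 0.25}, {"tx": 0, "ty": 0, "tz": 0, "wx": 0, "wy": 0, "wz": 0.25}, {"tx": 0, "ty": 0, "tz": 0, "wx": 0, "wy": 0, "wz": 0.25}, {"tx": 0, "ty": 0, "tz": 0, "wx": 0, "wy": 0, "wz": 0.25}, {"tx": 0, "ty": 0, "tz": 0, "wx": 0, "wy": 0, "wz": 0.25}, {"tx": 0, "ty": 0, "tz": 0, "wx": 0, "wy": 0, "wz": 0.25}, {"tx": 0, "ty": 0, "tz": 0, "wx": 0, "wy": 0, "wz": 0.25}, {"tx": 0, "ty": 0, "tz": 0, "wx": 0, "wy": 0, "wz": 0.25}])

```text
time: 12.45
position: [598.8, 220.6, 160.8]
orientation: [1.729, 2.621, 0.003]
contact_force: [-0.1, 0.5, -0.0]
width: 40.2
grasp_force: 0.0
```

Run:
```python
from h import *
sync(); a=stop(-43,-176);goto(a[0],a[1],80.5,TH); crop('top',220,180,133,140,4.28,'topz5')
```

```text
[598.8 220.6 160.8] 0.4048 [ 0.28  0.49  1.69 -0.    0.95 -0.12]
tx ty tz wz 0.0005 0.0069 0.1004 0.0001 | dist 81.0 deg 0.0
```

View pics/topz5.png

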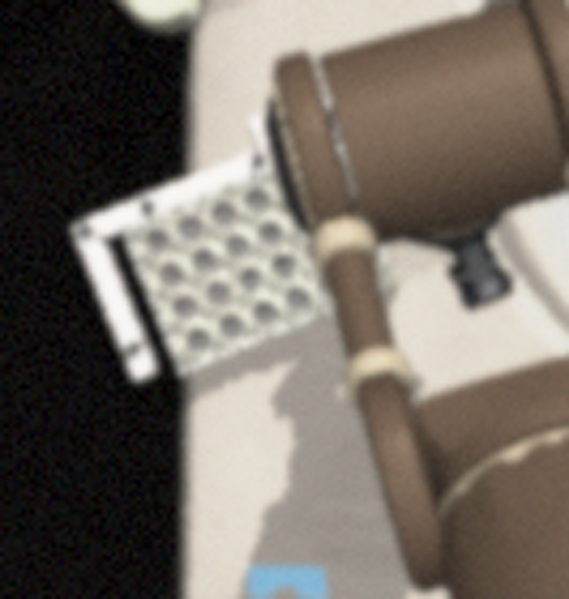

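Plate lies along the fence, with a ~8 mm gap to the short stop (dark strip at crop (150,300)). Lower behind the free end and push.

Call:
move_arm(motion=[{"tx": 0, "ty": 0.004, "tz": 0.04, "wx": 0, "wy": 0, "wz": 0}, {"tx": 0, "ty": 0.004, "tz": 0.08, "wx": 0, "wy": 0, "wz": 0}, {"tx": 0, "ty": 0.004, "tz": 0.1, "wx": 0, "wy": 0, "wz": 0}, {"tx": 0, "ty": 0.004, "tz": 0.1, "wx": 0, "wy": 0, "wz": 0}, {"tx": 0.01, "ty": 0.004, "tz": 0.1, "wx": 0, "wy": 0, "wz": 0}, {"tx": 0.02, "ty": 0.004, "tz": 0.1, "wx": 0, "wy": 0, "wz": 0}, {"tx": 0.03, "ty": 0.004, "tz": 0.1, "wx": 0, "wy": 0, "wz": 0}, {"tx": 0.036, "ty": 0.004, "tz": 0.1, "wx": 0, "wy": 0, "wz": 0}])

```text
time: 13.17
position: [590.6, 249.8, 82.7]
orientation: [1.727, 2.621, 0.005]
contact_force: [1.0, -1.0, 0.3]
width: 39.7
grasp_force: 0.6
```

Call:
move_arm(motion=[{"tx": 0.001, "ty": 0, "tz": 0, "wx": 0, "wy": 0, "wz": 0}, {"tx": 0.002, "ty": 0, "tz": 0, "wx": 0, "wy": 0, "wz": 0}, {"tx": 0.003, "ty": 0, "tz": 0, "wx": 0, "wy": 0, "wz": 0}, {"tx": 0.004, "ty": 0, "tz": 0, "wx": 0, "wy": 0, "wz": 0}, {"tx": 0.005, "ty": 0, "tz": 0, "wx": 0, "wy": 0, "wz": 0}, {"tx": 0.006, "ty": 0, "tz": 0, "wx": 0, "wy": 0, "wz": 0}, {"tx": 0.006, "ty": 0, "tz": 0, "wx": 0, "wy": 0, "wz": 0}, {"tx": 0.006, "ty": 0, "tz": 0, "wx": 0, "wy": 0, "wz": 0}])

```text
time: 13.83
position: [587.8, 252.3, 80.5]
orientation: [-1.731, -2.622, 0.0]
contact_force: [0.1, -0.5, 0.7]
width: 39.9
grasp_force: 0.5
```

Run:
```python
from h import *
sync();d=env.sense()['position'][:2]-O;print([np.cos(TH)*d[0]+np.sin(TH)*d[1],-np.sin(TH)*d[0]+np.cos(TH)*d[1]])
```

```text
[587.8 252.3  80.5] 0.4038 [ 0.34  0.61  1.71  0.    0.83 -0.07]
[np.float64(-46.12628754784782), np.float64(-142.9159890721252)]
```

Need ~4–5 mm more; slow push until force rises.

Call:
move_arm(motion=[{"tx": 0.001, "ty": 0, "tz": 0, "wx": 0, "wy": 0, "wz": 0}, {"tx": 0.002, "ty": 0, "tz": 0, "wx": 0, "wy": 0, "wz": 0}, {"tx": 0.003, "ty": 0, "tz": 0, "wx": 0, "wy": 0, "wz": 0}, {"tx": 0.004, "ty": 0, "tz": 0, "wx": 0, "wy": 0, "wz": 0}, {"tx": 0.005, "ty": 0, "tz": 0, "wx": 0, "wy": 0, "wz": 0}, {"tx": 0.005, "ty": 0, "tz": 0, "wx": 0, "wy": 0, "wz": 0}, {"tx": 0.005, "ty": 0, "tz": 0, "wx": 0, "wy": 0, "wz": 0}, {"tx": 0.005, "ty": 0, "tz": 0, "wx": 0, "wy": 0, "wz": 0}])

```text
time: 14.5
position: [586.6, 255.3, 80.5]
orientation: [1.729, 2.622, -0.001]
contact_force: [2.7, -4.2, 0.7]
width: 39.9
grasp_force: 2.6
```

Call:
move_arm(motion=[{"tx": 0.0005, "ty": 0, "tz": 0, "wx": 0, "wy": 0, "wz": 0}, {"tx": 0.001, "ty": 0, "tz": 0, "wx": 0, "wy": 0, "wz": 0}, {"tx": 0.0015, "ty": 0, "tz": 0, "wx": 0, "wy": 0, "wz": 0}, {"tx": 0.002, "ty": 0, "tz": 0, "wx": 0, "wy": 0, "wz": 0}, {"tx": 0.002, "ty": 0, "tz": 0, "wx": 0, "wy": 0, "wz": 0}, {"tx": 0.002, "ty": 0, "tz": 0, "wx": 0, "wy": 0, "wz": 0}, {"tx": 0.002, "ty": 0, "tz": 0, "wx": 0, "wy": 0, "wz": 0}, {"tx": 0.002, "ty": 0, "tz": 0, "wx": 0, "wy": 0, "wz": 0}])

```text
time: 15.17
position: [586.6, 255.5, 80.6]
orientation: [1.727, 2.621, -0.003]
contact_force: [4.7, -7.3, -0.7]
width: 40.0
grasp_force: 4.6
```

Call:
move_arm(motion=[{"tx": -0.01, "ty": 0, "tz": 0, "wx": 0, "wy": 0, "wz": 0}, {"tx": -0.03, "ty": 0, "tz": 0, "wx": 0, "wy": 0, "wz": 0}, {"tx": -0.03, "ty": 0, "tz": -0.05, "wx": 0, "wy": 0, "wz": 0}, {"tx": -0.03, "ty": 0, "tz": -0.1, "wx": 0, "wy": 0, "wz": 0}, {"tx": -0.03, "ty": 0, "tz": -0.1, "wx": 0, "wy": 0, "wz": -0.03}, {"tx": -0.03, "ty": 0, "tz": -0.1, "wx": 0, "wy": 0, "wz": -0.06}, {"tx": -0.03, "ty": 0, "tz": -0.1, "wx": 0, "wy": 0, "wz": -0.09}, {"tx": -0.03, "ty": 0, "tz": -0.1, "wx": 0, "wy": 0, "wz": -0.12}], grip=62)

```text
time: 15.83
position: [595.1, 235.1, 160.9]
orientation: [-1.203, -2.901, -0.001]
contact_force: [0.2, 0.7, 0.6]
width: 61.9
grasp_force: 0.0
```

Run:
```python
from h import *
sync(); a=stop(-120,-62);goto(a[0],a[1],160,TH+np.pi/2)
```

```text
[595.1 235.1 160.9] 0.7849 [ 0.31  0.49  1.69  0.    0.96 -0.48]
tx ty tz wz 0.1498 -0.0394 0.0012 -0.3789 | dist 124.0 deg -68.2
```

Call:
move_arm(motion=[{"tx": 0.1498, "ty": -0.0394, "tz": 0.001, "wx": 0, "wy": 0, "wz": -0.29}, {"tx": 0.1498, "ty": -0.0394, "tz": 0.001, "wx": 0, "wy": 0, "wz": -0.29}, {"tx": 0.1498, "ty": -0.0394, "tz": 0.001, "wx": 0, "wy": 0, "wz": -0.29}, {"tx": 0.1498, "ty": -0.0394, "tz": 0.001, "wx": 0, "wy": 0, "wz": -0.29}, {"tx": 0.1498, "ty": -0.0394, "tz": 0.001, "wx": 0, "wy": 0, "wz": -0.29}, {"tx": 0.1498, "ty": -0.0394, "tz": 0.001, "wx": 0, "wy": 0, "wz": -0.29}, {"tx": 0.1498, "ty": -0.0394, "tz": 0.001, "wx": 0, "wy": 0, "wz": -0.29}, {"tx": 0.1498, "ty": -0.0394, "tz": 0.001, "wx": 0, "wy": 0, "wz": -0.29}])

```text
time: 16.5
position: [488.0, 298.3, 159.8]
orientation: [0.198, -3.135, -0.001]
contact_force: [0.1, -0.3, -0.4]
width: 62.0
grasp_force: 0.0
```

Call:
move_arm(motion=[{"tx": 0, "ty": 0, "tz": 0, "wx": 0, "wy": 0, "wz": -0.03}, {"tx": 0, "ty": 0, "tz": 0, "wx": 0, "wy": 0, "wz": -0.06}, {"tx": 0, "ty": 0, "tz": 0, "wx": 0, "wy": 0, "wz": -0.0889}, {"tx": 0, "ty": 0, "tz": 0, "wx": 0, "wy": 0, "wz": -0.0889}, {"tx": 0, "ty": 0, "tz": 0, "wx": 0, "wy": 0, "wz": -0.0889}, {"tx": 0, "ty": 0, "tz": 0, "wx": 0, "wy": 0, "wz": -0.0889}, {"tx": 0, "ty": 0, "tz": 0, "wx": 0, "wy": 0, "wz": -0.0889}, {"tx": 0, "ty": 0, "tz": 0, "wx": 0, "wy": 0, "wz": -0.0889}])

```text
time: 17.17
position: [488.3, 298.4, 159.8]
orientation: [0.623, -3.079, -0.0]
contact_force: [-0.2, -0.2, -0.9]
width: 62.1
grasp_force: 0.0
```

Run:
```python
from h import *
sync(); a=stop(-120,-62);goto(a[0],a[1],80.5,TH+np.pi/2)
```

```text
[488.3 298.4 159.8] 1.9704 [ 0.47  0.39  1.86  0.    0.9  -1.5 ]
tx ty tz wz 0.0006 -0.0008 0.0991 -0.0016 | dist 79.0 deg -0.3
```

Call:
move_arm(motion=[{"tx": 0, "ty": 0, "tz": 0.04, "wx": 0, "wy": 0, "wz": -0.0016}, {"tx": 0, "ty": 0, "tz": 0.08, "wx": 0, "wy": 0, "wz": -0.0016}, {"tx": 0, "ty": 0, "tz": 0.099, "wx": 0, "wy": 0, "wz": -0.0016}, {"tx": 0, "ty": 0, "tz": 0.099, "wx": 0, "wy": 0, "wz": -0.0016}, {"tx": -0.01, "ty": 0, "tz": 0.099, "wx": 0, "wy": 0, "wz": -0.0016}, {"tx": -0.02, "ty": 0, "tz": 0.099, "wx": 0, "wy": 0, "wz": -0.0016}, {"tx": -0.026, "ty": 0, "tz": 0.099, "wx": 0, "wy": 0, "wz": -0.0016}, {"tx": -0.0275, "ty": 0, "tz": 0.099, "wx": 0, "wy": 0, "wz": -0.0016}])

```text
time: 17.83
position: [509.7, 307.6, 82.3]
orientation: [-0.633, 3.077, 0.0]
contact_force: [-3.2, -0.8, 1.3]
width: 62.3
grasp_force: 1.8
```

Call:
move_arm(motion=[{"tx": -0.001, "ty": 0, "tz": 0, "wx": 0, "wy": 0, "wz": 0}, {"tx": -0.002, "ty": 0, "tz": 0, "wx": 0, "wy": 0, "wz": 0}, {"tx": -0.003, "ty": 0, "tz": 0, "wx": 0, "wy": 0, "wz": 0}, {"tx": -0.004, "ty": 0, "tz": 0, "wx": 0, "wy": 0, "wz": 0}, {"tx": -0.005, "ty": 0, "tz": 0, "wx": 0, "wy": 0, "wz": 0}, {"tx": -0.005, "ty": 0, "tz": 0, "wx": 0, "wy": 0, "wz": 0}, {"tx": -0.005, "ty": 0, "tz": 0, "wx": 0, "wy": 0, "wz": 0}, {"tx": -0.005, "ty": 0, "tz": 0, "wx": 0, "wy": 0, "wz": 0}])

```text
time: 18.5
position: [510.1, 307.8, 80.4]
orientation: [0.632, -3.072, 0.002]
contact_force: [-7.2, -2.4, 5.1]
width: 61.8
grasp_force: 3.6
```

Call:
move_arm(motion=[{"tx": 0.01, "ty": 0, "tz": 0, "wx": 0, "wy": 0, "wz": 0}, {"tx": 0.03, "ty": 0, "tz": 0, "wx": 0, "wy": 0, "wz": 0}, {"tx": 0.03, "ty": 0, "tz": -0.05, "wx": 0, "wy": 0, "wz": 0}, {"tx": 0.03, "ty": 0, "tz": -0.1, "wx": 0, "wy": 0, "wz": 0}, {"tx": 0.03, "ty": 0, "tz": -0.11, "wx": 0, "wy": 0, "wz": 0.03}, {"tx": 0.03, "ty": 0, "tz": -0.11, "wx": 0, "wy": 0, "wz": 0.06}, {"tx": 0.03, "ty": 0, "tz": -0.11, "wx": 0, "wy": 0, "wz": 0.09}, {"tx": 0.03, "ty": 0, "tz": -0.11, "wx": 0, "wy": 0, "wz": 0.12}], grip=45)

```text
time: 19.17
position: [491.4, 299.6, 169.9]
orientation: [-0.037, 3.136, 0.004]
contact_force: [0.2, -0.1, -0.3]
width: 44.9
grasp_force: 0.0
```

Run:
```python
from h import *
sync(); goto(656,206,168,.23)
im=env.grab_frame('top')
# numeric check of knob, plate: white-ish corners not viewed; knob = dark blob near (328,199)
g=cv2.cvtColor(im[190:210,318:338],cv2.COLOR_BGR2GRAY);m=(g<90).astype('uint8');n,l,st,c=cv2.connectedComponentsWithStats(m);print(st[1:],c[1:]+[318,190])
for k in range(1,n):
    print(ray('top',[c[k]+[318,190]],62))
```

```text
[491.4 299.6 169.9] 1.5946 [ 0.47  0.37  1.85 -0.    0.91 -1.12]
tx ty tz wz -0.2029 -0.1219 0.0024 0.4344 | dist 189.0 deg 78.2
[[ 9  6  4  6 19]] [[328.52631579 198.84210526]]
[[656.36737871 205.94573154  62.        ]]
```

Call:
move_arm(motion=[{"tx": -0.2029, "ty": -0.1219, "tz": 0, "wx": 0, "wy": 0, "wz": 0.29}, {"tx": -0.2029, "ty": -0.1219, "tz": 0, "wx": 0, "wy": 0, "wz": 0.29}, {"tx": -0.2029, "ty": -0.1219, "tz": 0, "wx": 0, "wy": 0, "wz": 0.29}, {"tx": -0.2029, "ty": -0.1219, "tz": 0, "wx": 0, "wy": 0, "wz": 0.29}, {"tx": -0.2029, "ty": -0.1219, "tz": 0, "wx": 0, "wy": 0, "wz": 0.29}, {"tx": -0.2029, "ty": -0.1219, "tz": 0, "wx": 0, "wy": 0, "wz": 0.29}, {"tx": -0.2029, "ty": -0.1219, "tz": 0, "wx": 0, "wy": 0, "wz": 0.29}, {"tx": -0.2029, "ty": -0.1219, "tz": 0, "wx": 0, "wy": 0, "wz": 0.29}])

```text
time: 19.88
position: [656.5, 205.5, 168.5]
orientation: [1.347, 2.836, 0.003]
contact_force: [-0.3, -1.1, -0.5]
width: 44.9
grasp_force: 0.0
```

Call:
move_arm(motion=[{"tx": 0, "ty": 0, "tz": 0, "wx": 0, "wy": 0, "wz": 0.03}, {"tx": 0, "ty": 0, "tz": 0, "wx": 0, "wy": 0, "wz": 0.06}, {"tx": 0, "ty": 0, "tz": 0, "wx": 0, "wy": 0, "wz": 0.09}, {"tx": 0, "ty": 0, "tz": 0, "wx": 0, "wy": 0, "wz": 0.12}, {"tx": 0, "ty": 0, "tz": 0, "wx": 0, "wy": 0, "wz": 0.1444}, {"tx": 0, "ty": 0, "tz": 0, "wx": 0, "wy": 0, "wz": 0.1444}, {"tx": 0, "ty": 0, "tz": 0, "wx": 0, "wy": 0, "wz": 0.1444}, {"tx": 0, "ty": 0, "tz": 0, "wx": 0, "wy": 0, "wz": 0.1444}])

```text
time: 20.55
position: [655.5, 206.3, 168.7]
orientation: [1.943, 2.468, 0.001]
contact_force: [1.0, -0.3, 0.6]
width: 44.9
grasp_force: 0.0
```

Run:
```python
from h import *
sync(); goto(656,206,106,.23)
```

```text
[655.5 206.3 168.7] 0.2371 [ 0.24  0.56  1.56 -0.    1.01  0.  ]
tx ty tz wz -0.0005 0.0006 0.0784 0.0023 | dist 63.0 deg 0.4
```

Call:
move_arm(motion=[{"tx": 0, "ty": 0, "tz": 0.02, "wx": 0, "wy": 0, "wz": 0}, {"tx": 0, "ty": 0, "tz": 0.04, "wx": 0, "wy": 0, "wz": 0}, {"tx": 0, "ty": 0, "tz": 0.06, "wx": 0, "wy": 0, "wz": 0}, {"tx": 0, "ty": 0, "tz": 0.0784, "wx": 0, "wy": 0, "wz": 0}, {"tx": 0, "ty": 0, "tz": 0.0784, "wx": 0, "wy": 0, "wz": 0}, {"tx": 0, "ty": 0, "tz": 0.0784, "wx": 0, "wy": 0, "wz": 0}, {"tx": 0, "ty": 0, "tz": 0.0784, "wx": 0, "wy": 0, "wz": 0}, {"tx": 0, "ty": 0, "tz": 0.0784, "wx": 0, "wy": 0, "wz": 0}])

```text
time: 21.22
position: [656.1, 206.6, 107.0]
orientation: [1.945, 2.465, 0.003]
contact_force: [0.1, -0.1, 0.0]
width: 44.9
grasp_force: 0.0
```

Call:
move_arm(motion=[{"tx": 0, "ty": 0, "tz": 0, "wx": 0, "wy": 0, "wz": 0}, {"tx": 0, "ty": 0, "tz": 0, "wx": 0, "wy": 0, "wz": 0}, {"tx": 0, "ty": 0, "tz": 0, "wx": 0, "wy": 0, "wz": 0}, {"tx": 0, "ty": 0, "tz": 0, "wx": 0, "wy": 0, "wz": 0}, {"tx": 0, "ty": 0, "tz": 0, "wx": 0, "wy": 0, "wz": 0}, {"tx": 0, "ty": 0, "tz": 0, "wx": 0, "wy": 0, "wz": 0}, {"tx": 0, "ty": 0, "tz": 0, "wx": 0, "wy": 0, "wz": 0}, {"tx": 0, "ty": 0, "tz": 0, "wx": 0, "wy": 0, "wz": 0}], grip=17)

```text
time: 21.88
position: [655.3, 206.3, 106.0]
orientation: [1.946, 2.466, 0.0]
contact_force: [0.9, 1.3, 0.8]
width: 16.9
grasp_force: 0.4
```

Call:
move_arm(motion=[{"tx": 0.0005, "ty": -0.0097, "tz": 0, "wx": 0, "wy": 0, "wz": 0.0318}, {"tx": 0.0019, "ty": -0.0194, "tz": 0, "wx": 0, "wy": 0, "wz": 0.0637}, {"tx": 0.0044, "ty": -0.0288, "tz": 0, "wx": 0, "wy": 0, "wz": 0.0955}, {"tx": 0.0077, "ty": -0.038, "tz": 0, "wx": 0, "wy": 0, "wz": 0.1273}, {"tx": 0.0119, "ty": -0.0467, "tz": 0, "wx": 0, "wy": 0, "wz": 0.1592}, {"tx": 0.017, "ty": -0.0551, "tz": 0, "wx": 0, "wy": 0, "wz": 0.191}, {"tx": 0.0229, "ty": -0.0628, "tz": 0, "wx": 0, "wy": 0, "wz": 0.2228}, {"tx": 0.0296, "ty": -0.0699, "tz": 0, "wx": 0, "wy": 0, "wz": 0.2546}])

```text
time: 22.55
position: [595.1, 216.3, 105.9]
orientation: [2.756, 1.507, 0.001]
contact_force: [1.5, 0.0, 0.2]
width: 17.0
grasp_force: 0.5
```

Call:
move_arm(motion=[{"tx": 0.0005, "ty": -0.0097, "tz": 0, "wx": 0, "wy": 0, "wz": 0.0318}, {"tx": 0.0019, "ty": -0.0194, "tz": 0, "wx": 0, "wy": 0, "wz": 0.0637}, {"tx": 0.0044, "ty": -0.0288, "tz": 0, "wx": 0, "wy": 0, "wz": 0.0955}, {"tx": 0.0077, "ty": -0.038, "tz": 0, "wx": 0, "wy": 0, "wz": 0.1273}, {"tx": 0.0119, "ty": -0.0467, "tz": 0, "wx": 0, "wy": 0, "wz": 0.1592}, {"tx": 0.0119, "ty": -0.0467, "tz": 0, "wx": 0, "wy": 0, "wz": 0.1592}, {"tx": 0.0119, "ty": -0.0467, "tz": 0, "wx": 0, "wy": 0, "wz": 0.1592}, {"tx": 0.0119, "ty": -0.0467, "tz": 0, "wx": 0, "wy": 0, "wz": 0.1592}])

```text
time: 23.22
position: [568.6, 244.1, 105.6]
orientation: [3.041, 0.789, -0.001]
contact_force: [-0.6, 0.7, -0.5]
width: 17.2
grasp_force: 0.0
```

Run:
```python
from h import *
sync();s=env.sense();d=s['position'][:2]-O;l=[np.cos(TH)*d[0]+np.sin(TH)*d[1],-np.sin(TH)*d[0]+np.cos(TH)*d[1]];print(l,'ang',np.arctan2(-(l[1]+136),-(l[0]-12)),s['contact_force'],'shut',stop(-66,-136))
```

```text
[568.6 244.1 105.6] -1.063 [ 0.34  0.54  1.76 -0.    0.85  1.4 ]
[np.float64(-66.96323166986116), np.float64(-142.90455934424875)] ang 0.0872183490892691 [-0.62540717  0.70434281 -0.46279997] shut [566.8153925  250.81967756]
```

Call:
move_arm(motion=[{"tx": 0.0002, "ty": -0.002, "tz": 0, "wx": 0, "wy": 0, "wz": 0.006}, {"tx": 0.0003, "ty": -0.004, "tz": 0, "wx": 0, "wy": 0, "wz": 0.012}, {"tx": 0.0004, "ty": -0.006, "tz": 0, "wx": 0, "wy": 0, "wz": 0.018}, {"tx": 0.0005, "ty": -0.008, "tz": 0, "wx": 0, "wy": 0, "wz": 0.024}, {"tx": 0.0006, "ty": -0.01, "tz": 0, "wx": 0, "wy": 0, "wz": 0.03}, {"tx": 0.0007, "ty": -0.011, "tz": 0, "wx": 0, "wy": 0, "wz": 0.035}, {"tx": 0.0007, "ty": -0.011, "tz": 0, "wx": 0, "wy": 0, "wz": 0.035}, {"tx": 0.0007, "ty": -0.011, "tz": 0, "wx": 0, "wy": 0, "wz": 0.035}])

```text
time: 23.88
position: [565.2, 252.2, 105.8]
orientation: [3.08, 0.618, 0.0]
contact_force: [0.7, -1.1, -0.9]
width: 17.0
grasp_force: 1.0
```

Call:
move_arm(motion=[{"tx": 0, "ty": -0.001, "tz": 0, "wx": 0, "wy": 0, "wz": 0}, {"tx": 0, "ty": -0.002, "tz": 0, "wx": 0, "wy": 0, "wz": 0}, {"tx": 0, "ty": -0.003, "tz": 0, "wx": 0, "wy": 0, "wz": 0}, {"tx": 0, "ty": -0.003, "tz": 0, "wx": 0, "wy": 0, "wz": 0}, {"tx": 0, "ty": -0.003, "tz": 0, "wx": 0, "wy": 0, "wz": 0}, {"tx": 0, "ty": -0.003, "tz": 0, "wx": 0, "wy": 0, "wz": 0}, {"tx": 0, "ty": -0.003, "tz": 0, "wx": 0, "wy": 0, "wz": 0}, {"tx": 0, "ty": -0.003, "tz": 0, "wx": 0, "wy": 0, "wz": 0}])

```text
time: 24.55
position: [565.0, 252.6, 105.8]
orientation: [3.077, 0.618, 0.001]
contact_force: [2.5, -7.9, -3.2]
width: 17.1
grasp_force: 4.2
```

Call:
move_arm(motion=[{"tx": 0, "ty": 0.002, "tz": 0, "wx": 0, "wy": 0, "wz": 0}, {"tx": 0, "ty": 0.002, "tz": 0, "wx": 0, "wy": 0, "wz": 0}, {"tx": 0, "ty": 0.002, "tz": 0, "wx": 0, "wy": 0, "wz": 0}, {"tx": 0, "ty": 0.002, "tz": 0, "wx": 0, "wy": 0, "wz": 0}, {"tx": 0, "ty": 0.002, "tz": -0.03, "wx": 0, "wy": 0, "wz": 0}, {"tx": 0, "ty": 0.002, "tz": -0.06, "wx": 0, "wy": 0, "wz": 0}, {"tx": 0, "ty": 0.002, "tz": -0.09, "wx": 0, "wy": 0, "wz": 0}, {"tx": 0, "ty": 0.002, "tz": -0.12, "wx": 0, "wy": 0, "wz": 0}], grip=36)

```text
time: 25.22
position: [564.3, 253.6, 202.7]
orientation: [-3.08, -0.618, 0.001]
contact_force: [0.6, 0.3, -0.0]
width: 35.9
grasp_force: 0.0
```

Run:
```python
from h import *
sync(); goto(380,150,250,-.6)
```

```text
[564.3 253.6 202.7] -1.1747 [0.35 0.41 1.72 0.   1.01 1.53]
tx ty tz wz -0.2625 0.0306 -0.0591 -0.1829 | dist 217.0 deg -32.9
```

Call:
move_arm(motion=[{"tx": -0.2625, "ty": 0.0306, "tz": -0.0591, "wx": 0, "wy": 0, "wz": -0.1829}, {"tx": -0.2625, "ty": 0.0306, "tz": -0.0591, "wx": 0, "wy": 0, "wz": -0.1829}, {"tx": -0.2625, "ty": 0.0306, "tz": -0.0591, "wx": 0, "wy": 0, "wz": -0.1829}, {"tx": -0.2625, "ty": 0.0306, "tz": -0.0591, "wx": 0, "wy": 0, "wz": -0.1829}, {"tx": -0.2625, "ty": 0.0306, "tz": -0.0591, "wx": 0, "wy": 0, "wz": -0.1829}, {"tx": -0.2625, "ty": 0.0306, "tz": -0.0591, "wx": 0, "wy": 0, "wz": -0.1829}, {"tx": -0.2625, "ty": 0.0306, "tz": -0.0591, "wx": 0, "wy": 0, "wz": -0.1829}, {"tx": -0.2625, "ty": 0.0306, "tz": -0.0591, "wx": 0, "wy": 0, "wz": -0.1829}])

```text
time: 25.88
position: [381.3, 150.1, 250.0]
orientation: [2.779, 1.464, 0.006]
contact_force: [1.5, 0.3, 0.5]
width: 36.2
grasp_force: 0.0
```

Run:
```python
from h import *
crop('top',220,180,133,140,4.28,'topz6')
im=cv2.imread('pics/topz6.png');print(pix('top',[[*stop(-66,-136),62],[*stop(-43,-64),27]]))
k=pix('top',[[*stop(-66,-136),62]])[0].round().astype(int)
g=cv2.cvtColor(env.grab_frame('top')[k[1]-8:k[1]+8,k[0]-8:k[0]+8],cv2.COLOR_BGR2GRAY);n,l,st,c=cv2.connectedComponentsWithStats((g<90).astype('uint8'))
for i in range(1,n):
    p=ray('top',[c[i]+k-8],62)[0][:2]-O;a=[np.cos(TH)*p[0]+np.sin(TH)*p[1],-np.sin(TH)*p[0]+np.cos(TH)*p[1]];print(st[i],np.round(a,1))
```

```text
[[308.08460632 238.51074083]
 [275.5835416  242.04521468]]
[ 7  6  3  5 13] [ -66.3 -135.7]
```

View pics/topz6.png

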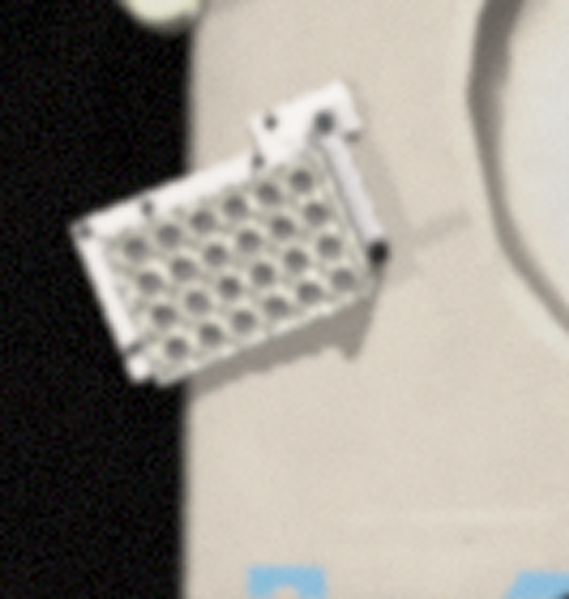

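The plate sits flush against the fence and the short stop. The latch is shut, with its post at crop (377,250), measured at (-66.3, -135.7) mm in the stop frame. Handing in.

```bash
python3 -c "
from rig import env
print(env.job_done())"
```

```text
the job is handed in; nothing more can be done
None
```

I slid the plate flush against the long fence and the short stop, swung the latch fully shut, and handed the job in at about 26 s; the verdict was not shown to me.

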